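# Gauge two returned bearing blocks on the pin and sort them

## Task

Check both bearing blocks, one after the other, on the fixed gauge pin: set a block in front of the gauge lane with its bore along the lane and push it in gently until it is either fully home against the yellow stop bar (it fits) or stopped by the nose of the pin (it does not fit). Draw it back off and put it wholly inside the green taped bay if it fits or the red taped bay if it does not, lying flat and lined up with the bay, before you push in the other block. Never force a block hard against the gauge, and leave the small carton, the standing bolt, the relay and the oil filter where they are.

Things in the scene. Friction and masses are not known exactly. Their poses are not given: they have to be found in the camera images.
- gauge: Fixed gauge. Origin on the counter at the middle of the empty loading spot; x points along the lane to the pin, y across, z up. Two grey guide walls 46 mm high, 60 mm apart inside, run from x = 60 to 165 mm, with short flared lips from x = 46 mm; the counter is the lane's floor. A block's origin is at x = 90 mm when fully home, at about 49 mm when stopped by the pin's nose.
- pin_nose (a point): Tip of the gauge pin, on its axis: gauge x = 85 mm, 25 mm above the counter. Steel pin, 16 mm diameter with a chamfered nose, lying along the lane's middle from here back to the dark pin block (50 mm high, from x = 185 mm).
- stop_bar (a point): Middle of the face of the yellow stop bar, on the floor: gauge x = 130 mm. The bar is 12 mm high, 8 mm thick. From it to the pin block the lane is open from above over the pin (pin top 33 mm up), so that fingertips can reach in beyond a block and draw it back.
- bay_green: Green taped bay with a green dot, for blocks that fit. Tape only, 0.6 mm flat on the counter, nothing to push against; the inside of the outline is 126 mm along x and 106 mm along y, x and y parallel to the gauge's x and y. Origin: its centre. It lies beside the loading spot, 115 mm to one side or the other of the lane's line.
- bay_red: Red taped bay with a red dot, for blocks that do not fit. Tape only, 0.6 mm flat on the counter, nothing to push against; the inside of the outline is 126 mm along x and 106 mm along y, x and y parallel to the gauge's x and y. Origin: its centre. It lies beside the loading spot, 115 mm to one side or the other of the lane's line.
- block_silver: Silver bearing block, 80 mm long along its x (the bore's direction), 56 mm wide along y, 50 mm high; 0.25 to 0.5 kg; front and back ends are alike; brass-lined round bore right through along x, its axis 25 mm above the underside. Origin: centre of the underside; it starts lying flat on the counter. Bore 20 mm or 14 mm (the two blocks differ; the pin tells which).
- block_black: Black bearing block, 80 mm long along its x (the bore's direction), 56 mm wide along y, 50 mm high; 0.25 to 0.5 kg; front and back ends are alike; brass-lined round bore right through along x, its axis 25 mm above the underside. Origin: centre of the underside; it starts lying flat on the counter. Bore 20 mm or 14 mm (the two blocks differ; the pin tells which).
- part_box: Bystander: small red striped carton, 42 x 60 mm, 58 mm high, loose. Origin: centre of its underside.
- bolt: Bystander: steel bolt standing on its hexagon head, 28 mm wide, 60 mm high, loose. Origin: centre of its underside.
- relay: Bystander: black relay 27 x 27 mm, 36 mm high, loose. Origin: centre of its underside.
- oil_filter: Bystander: white and orange oil filter, diameter 69 mm, 94 mm high, loose. Origin: centre of its underside.
There are look-alikes about, which are no part of the job. Of the things that look like the block_black, the larger one is meant.

How it is judged:
On the way, in this order (a step that is already met when the one before it is completed fails the run):
1. the first block has been tested: silver fully home on the pin, or black stopped by the pin's nose in the lane (((x of block_silver in the frame of gauge between 0.086 and 0.1 m and y of block_silver in the frame of gauge between -0.006 and 0.006 m and height (world z) of block_silver below 0.006 m and angle between block_silver's own z axis and vertical below 0.1 rad and angle between the x axis of block_silver and the x axis of gauge, either way round below 0.1 rad) or (x of block_black in the frame of gauge between 0.0445 and 0.1 m and y of block_black in the frame of gauge between -0.006 and 0.006 m and height (world z) of block_black below 0.006 m and angle between block_black's own z axis and vertical below 0.1 rad and angle between the x axis of block_black and the x axis of gauge, either way round below 0.1 rad))), for 0.2 s.
2. that block lies in its bay: silver in green, or black in red (((x of block_silver in the frame of bay_green between -0.027 and 0.027 m and y of block_silver in the frame of bay_green between -0.029 and 0.029 m and height (world z) of block_silver below 0.006 m and angle between block_silver's own z axis and vertical below 0.1 rad and angle between the x axis of block_silver and the x axis of bay_green, either way round below 0.35 rad) or (x of block_black in the frame of bay_red between -0.027 and 0.027 m and y of block_black in the frame of bay_red between -0.029 and 0.029 m and height (world z) of block_black below 0.006 m and angle between block_black's own z axis and vertical below 0.1 rad and angle between the x axis of block_black and the x axis of bay_red, either way round below 0.35 rad))), for 0.2 s.
3. the other block is tested the same way, while the first lies in its bay ((((x of block_silver in the frame of gauge between 0.086 and 0.1 m and y of block_silver in the frame of gauge between -0.006 and 0.006 m and height (world z) of block_silver below 0.006 m and angle between block_silver's own z axis and vertical below 0.1 rad and angle between the x axis of block_silver and the x axis of gauge, either way round below 0.1 rad) and (x of block_black in the frame of bay_red between -0.027 and 0.027 m and y of block_black in the frame of bay_red between -0.029 and 0.029 m and height (world z) of block_black below 0.006 m and angle between block_black's own z axis and vertical below 0.1 rad and angle between the x axis of block_black and the x axis of bay_red, either way round below 0.35 rad)) or ((x of block_black in the frame of gauge between 0.0445 and 0.1 m and y of block_black in the frame of gauge between -0.006 and 0.006 m and height (world z) of block_black below 0.006 m and angle between block_black's own z axis and vertical below 0.1 rad and angle between the x axis of block_black and the x axis of gauge, either way round below 0.1 rad) and (x of block_silver in the frame of bay_green between -0.027 and 0.027 m and y of block_silver in the frame of bay_green between -0.029 and 0.029 m and height (world z) of block_silver below 0.006 m and angle between block_silver's own z axis and vertical below 0.1 rad and angle between the x axis of block_silver and the x axis of bay_green, either way round below 0.35 rad)))), for 0.2 s.
At the end, for the whole second after the job is handed in: The silver block lies flat in the green bay and the black block flat in the red bay, each with its centre within 27 mm (bay x) and 29 mm (bay y) of the bay's centre, turned less than 0.35 rad from it, and at rest (x of block_silver in the frame of bay_green between -0.027 and 0.027 m and y of block_silver in the frame of bay_green between -0.029 and 0.029 m and height (world z) of each of block_silver, block_black below 0.006 m and angle between each of block_silver, block_black's own z axis and vertical below 0.1 rad and angle between the x axis of block_silver and the x axis of bay_green, either way round below 0.35 rad and x of block_black in the frame of bay_red between -0.027 and 0.027 m and y of block_black in the frame of bay_red between -0.029 and 0.029 m and angle between the x axis of block_black and the x axis of bay_red, either way round below 0.35 rad and linear speed of each of block_silver, block_black below 0.02 m/s); the robot touches nothing.
It fails at once if a bystander is shifted by more than 25 mm or knocked over (distance of any of part_box, bolt, relay, oil_filter from where it was at the start of the episode above 0.025 m or angle between any of part_box, bolt, relay, oil_filter's own z axis and vertical above 0.5 rad).
It fails at once if a block is pressed against the gauge with more than 60 N (contact force between any of block_silver, block_black and gauge above 60 N).
It also fails if it takes over 72 s, if anything falls off the work surface, if the arm or the gripper's body presses on something with over 40 N, if the wrist force passes 120 N, or if a joint passes its speed limit or range.

## Robot

A 6-joint arm with a two-finger parallel gripper is mounted at the origin on a cart in front of the work surface, level with it; the furniture and walls round the work are solid. World frame = base frame: x ahead of the robot, y to its left, z up, the work surface at z = 0. Lengths are in m, angles in rad, forces in N, time in s.
With the tool pointing down it reaches from about 0.35 to 0.975 m from the base axis. Payload 4.9 kg.
Tool frame: the origin (TCP) lies at the very end of the fingers, on their centre line; the grasp point (between the pads) lies 19 mm behind it; z points along the fingers, y is the line along which they close (so a half turn about z gives the same grasp; the last joint's range is limited). The gripper opens to 85 mm and grips with 20 to 120 N. Pads are 22 mm wide; open, the fingers measure 114 mm over their backs; the gripper's body (76 mm by 85 mm) begins 54 mm behind the grasp point. The pads swing forward as they close: fully open they stand 13 mm farther back than shut.
Start: joints at [1.069, 0.053, 1.613, -0, 1.476, -0.119], TCP at [0.233, 0.58, 0.231] pointing down, gripper open.
Joint ranges: [-3.01, 3.01], [-1.01, 2.22], [0.06, 2.58], [-1.02, 4.17], [0.09, 2.62], [-3.14, 3.14]. Speed limits (rad/s): [2.57, 2.57, 3.14, 3.14, 3.14, 3.14].

## Interface

Orientations are given as a unit quaternion [w, x, y, z].
In Python, from plant import manip gives the robot as it stands.
- The arm moves only by the tool send_rows, never from a script. Its argument "increments" is a list of rows, each an object of numbers: "claw": the closure, from -1 (fully open) to 1 (shut); "dx", "dy", "dz": the shift along the tool's x, y, z in units of 0.5 m (1.0 is 0.5 m); "yaw": the turn about the tool's z in units of 1.5 rad (1.0 is 1.5 rad). A call has 1 to 20 rows; each row is the pose to reach, as a shift and turn from the pose commanded when the call began, along the tool's axes at that moment; what a row does not reach only later rows make up. A row lasts 1/8 s, in which the tool goes at most 62.5 mm and 10.7 degrees, less where a joint would pass 70% of its speed; a pose out of reach is approached as far as the arm can. A call with a number of a shift or a turn outside -1 to 1 is refused whole. A call with a gripper value outside its range is refused whole. The fingers move at their own pace and stop on an object; the grip force is fixed at half the most. Time passes only in rows, so rows that repeat a pose let the fingers close. It gives the time, the measured TCP pose, the force, the opening and the grip force at its end, in the units of the state.
- manip.state(): the state, without advancing time (a new reading comes with each control period).
- manip.grab_frame(name): name is "scene" or "top" or "wrist"; returns the picture (384x512x3 uint8, red, green, blue); there is no depth.
- manip.camera_params(name): a dict with "camera_matrix" (3x3 intrinsics, pixels), "extrinsics" (4x4, takes a point from world to camera coordinates); the wrist camera has in their place "tool_from_camera" (4x4, takes a point from camera to tool coordinates, whose origin is the TCP and whose axes are the flange's). Camera axes: x right, y down, z forward; pixel columns grow to the right and rows downward; lengths in m; the calibration is good to about 2 mm. A picture is of the moment at which its call begins: read the wrist's pose just before it. camera_params takes no time and is no camera call.
- manip.job_done(): hands the job in; it is judged then, once.
The state is a dict: "time": time; "joint_pos": joint angles; "joint_vel": joint speeds; "joint_efforts": joint torques, N m; "tool_pos": TCP position; "tool_rot": TCP orientation; "contact_force": force on the tool from outside, world axes, zero at the start; "ft_torque": the same for the moment, N m; "gripper_width": opening from 0.0 (shut) to 1.0 (fully open); "grasp_force": force on a finger pad.
Only numpy, scipy, OpenCV 4.12 (cv2) and the standard library are available. Lean on these libraries where they do the work, as an engineer would, in place of code of your own. Each camera call takes 0.05 s, during which the arm holds its last target. There are 200 camera calls.

## Working session

There is one attempt and no reset: what is moved stays moved. The work goes in short steps, Python scripts to look and compute and a tool call to move; the robot and the scene stay as the last step left them, time stands still between calls to the robot, and variables do not carry over. Pictures are saved under pics/ and viewed, at most 10 in all, crops included, and the job is handed in when it is done.

Besides the shell and the picture viewer there is one more tool, called after "Request:" as name(argument=value, ...) on one line, values as JSON. send_rows: Moves the arm, as the interface text tells. Shifts and turns lie within -1 to 1; 1 stands for 0.5 m of shift or 1.5 rad of turn. Its arguments: {"type":"object","properties":{"increments":{"type":"array","items":{"type":"object","properties":{"claw":{"type":"number"},"dx":{"type":"number"},"dy":{"type":"number"},"dz":{"type":"number"},"yaw":{"type":"number"}}}}},"required":["increments"]}

```bash
mkdir -p pics; ls
python3 - <<'E'
from plant import manip
import cv2, numpy as np
a=manip.grab_frame("top"); b=manip.grab_frame("scene")
np.save('top.npy',a);np.save('scene.npy',b)
cv2.imwrite('pics/top.png',cv2.resize(a[...,::-1],(800,600)))
cv2.imwrite('pics/scene.png',cv2.resize(b[...,::-1],(800,600)))
np.set_printoptions(suppress=True,precision=4)
for n in("top","scene","wrist"): print(n,manip.camera_params(n))
print(manip.state())
E
```

```text
pics
top {'camera_matrix': array([[425.8429,   0.    , 252.8659],
       [  0.    , 425.8429, 190.1238],
       [  0.    ,   0.    ,   1.    ]]), 'extrinsics': array([[-0.0129, -0.9999, -0.0099, -0.0537],
       [-0.9934,  0.0139, -0.1141,  0.5478],
       [ 0.1142,  0.0084, -0.9934,  1.2974],
       [ 0.    ,  0.    ,  0.    ,  1.    ]])}
scene {'camera_matrix': array([[389.538 ,   0.    , 254.5169],
       [  0.    , 389.538 , 191.2642],
       [  0.    ,   0.    ,   1.    ]]), 'extrinsics': array([[ 0.5535, -0.8328, -0.0036, -0.3631],
       [-0.5668, -0.3735, -0.7343,  0.3211],
       [ 0.6102,  0.4086, -0.6788,  0.6899],
       [ 0.    ,  0.    ,  0.    ,  1.    ]])}
wrist {'camera_matrix': array([[283.2799,   0.    , 254.4637],
       [  0.    , 283.2799, 193.5451],
       [  0.    ,   0.    ,   1.    ]]), 'tool_from_camera': array([[ 0.0003, -0.951 , -0.3093,  0.0789],
       [ 1.    ,  0.0004, -0.0005, -0.0006],
       [ 0.0006, -0.3093,  0.951 , -0.1426],
       [ 0.    ,  0.    ,  0.    ,  1.    ]])}
{'time': 0.1, 'joint_pos': array([ 1.069 ,  0.0533,  1.6141, -0.    ,  1.476 , -0.119 ]), 'joint_vel': array([-0.0007, -0.0002, -0.0016, -0.    ,  0.0019, -0.0007]), 'joint_efforts': array([  0.0003, -39.4904, -37.1364,  -0.0001,   0.0039,  -0.    ]), 'tool_pos': array([0.2332, 0.5793, 0.2302]), 'tool_rot': array([-0.0003,  0.1902,  0.9817, -0.0009]), 'contact_force': array([-0.3246,  0.3403,  0.046 ]), 'ft_torque': array([-0.0119, -0.0295, -0.0226]), 'grasp_force': 0.0, 'gripper_width': 1.0001673683314805}
```

View pics/top.png

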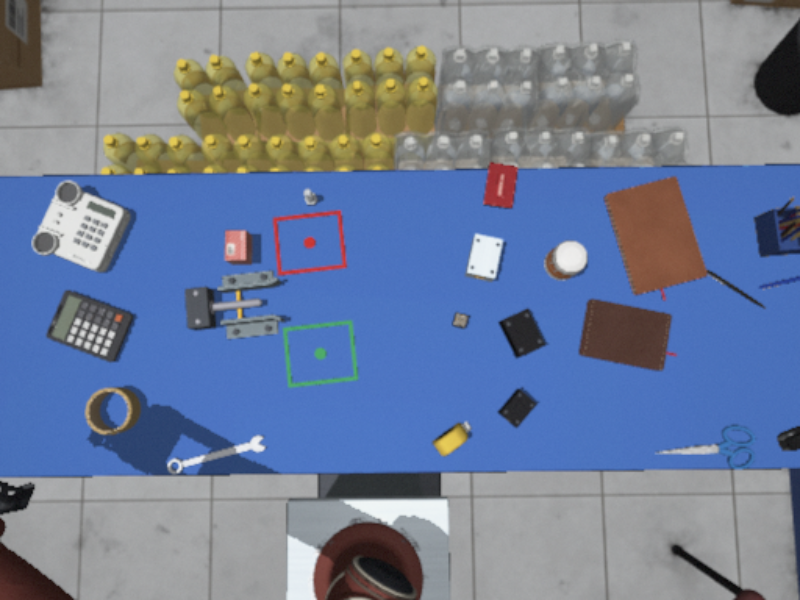

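View pics/scene.png

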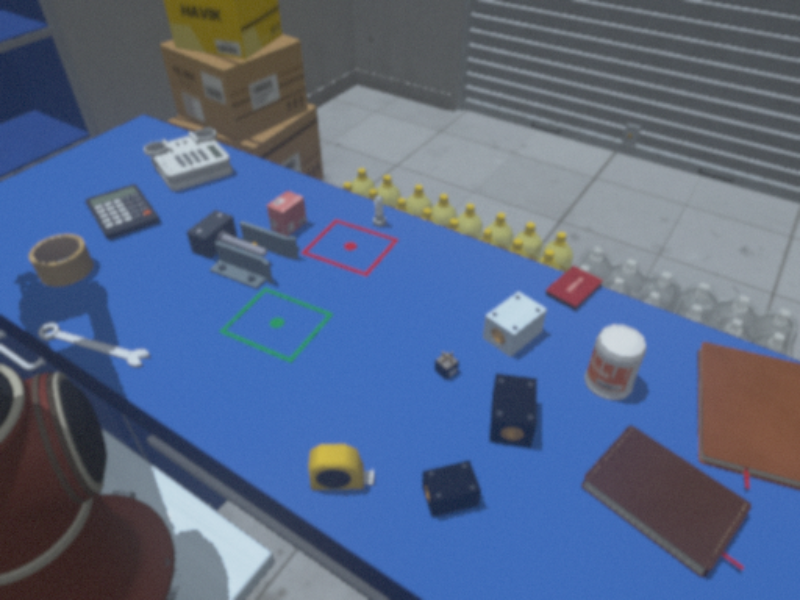

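The top view (800x600 px) shows the gauge at (230,305) with its mouth facing image right, the red bay at (310,243) and the green bay at (320,354). The silver block is at (485,257), with the bolt at (310,197), carton (237,246), relay (460,320) and filter (568,258).
Two things look like block_black: (522,333) and (518,407). The one at (522,333) is larger, so it should be the one meant. I'll confirm that in a crop and measure.

```bash
cat > h.py <<'E'
import numpy as np, cv2
from plant import manip
from scipy.spatial.transform import Rotation as R
np.set_printoptions(suppress=True,precision=4)
def cam(name,st=None):
    p=manip.camera_params(name); K=p['camera_matrix']
    if name=='wrist':
        q=st['tool_rot']; T=np.eye(4); T[:3,:3]=R.from_quat(np.r_[q[1:],q[0]]).as_matrix(); T[:3,3]=st['tool_pos']
        return K,np.linalg.inv(T@p['tool_from_camera'])
    return K,p['extrinsics']
def p2w(c,uv,z):
    K,E=c; uv=np.atleast_2d(np.asarray(uv,float))
    d=np.c_[uv,np.ones(len(uv))]@np.linalg.inv(K).T@E[:3,:3]; o=-E[:3,:3].T@E[:3,3]
    return o+d*((z-o[2])/d[:,2])[:,None]
def w2p(c,P):
    K,E=c; q=(np.atleast_2d(P)@E[:3,:3].T+E[:3,3])@K.T; return q[:,:2]/q[:,2:]
def tool_delta(st,dw):
    q=st['tool_rot']; return R.from_quat(np.r_[q[1:],q[0]]).as_matrix().T@np.asarray(dw)
def yaw(st):
    q=st['tool_rot']; m=R.from_quat(np.r_[q[1:],q[0]]).as_matrix(); return np.arctan2(m[1,0],m[0,0])
def rect(c,mask,z,box):
    x0,y0,x1,y1=box; m=np.zeros_like(mask); m[y0:y1,x0:x1]=mask[y0:y1,x0:x1]
    n,l,s,_=cv2.connectedComponentsWithStats(m.astype(np.uint8)); i=1+np.argmax(s[1:,4])
    v,u=np.nonzero(l==i); P=p2w(c,np.c_[u,v],z)[:,:2].astype(np.float32)
    (cx,cy),(w,h),a=cv2.minAreaRect(P*1000); 
    if w<h: w,h,a=h,w,a+90
    return np.array([cx,cy,w,h,(a+90)%180-90]),s[i,4]
E
python3 - <<'E'
from h import *
a=np.load('top.npy'); c=cam('top'); hsv=cv2.cvtColor(a,cv2.COLOR_RGB2HSV); H,S,V=[hsv[...,i].astype(int) for i in range(3)]
b=lambda *x:[int(round(t*.64)) for t in x]
red=((H<12)|(H>168))&(S>120)&(V>90); green=(H>50)&(H<90)&(S>90)
print('red',rect(c,red,0,b(265,200,355,282))); print('green',rect(c,green,0,b(275,310,365,395)))
print('silver',rect(c,(S<70)&(V>120),.05,b(455,225,515,290)))
for n,bx in(('blackL',(490,300,555,365)),('blackS',(490,380,545,435))): print(n,rect(c,V<75,.05,b(*bx)))
for n,uv in dict(bolt=(310,205),box=(238,248),relay=(460,320),filt=(563,265),lipA=(281,283),lipB=(281,331),pin=(262,303),blockface=(213,307)).items(): print(n,p2w(c,np.array(uv)*.64,.03)*1000)
cr=lambda x0,y0,x1,y1,f:cv2.resize(a[y0:y1,x0:x1,::-1],None,fx=f,fy=f,interpolation=cv2.INTER_CUBIC)
A=cr(110,110,240,255,4);B=cr(285,135,365,280,4)
B=cv2.resize(B,(280,A.shape[0])) if 0 else B
cv2.imwrite('pics/crop1.png',np.hstack([A[:B.shape[0]],B])[:600,:800])
E
```

```text
red (array([668.0206, 115.4509, 140.9722, 120.127 , -84.4116]), np.int32(311))
green (array([438.8016,  93.3859, 141.623 , 121.1303, -84.4418]), np.int32(374))
silver (array([ 621.9919, -238.0624,   88.5851,   59.3767,  -13.6376]), np.int32(510))
blackL (array([ 471.4886, -306.9921,   77.1112,   61.6638,   24.623 ]), np.int32(495))
blackS (array([ 328.1531, -293.2356,   59.6433,   44.4395,  -41.4395]), np.int32(290))
bolt [[738.0103 109.561   30.    ]]
box [[651.3946 255.0319  30.    ]]
relay [[ 499.4841 -189.4796   30.    ]]
filt [[ 607.1641 -398.361    30.    ]]
lipA [[578.802  167.5416  30.    ]]
lipB [[482.402  166.8918  30.    ]]
pin [[538.9707 205.3362  30.    ]]
blockface [[532.2896 303.4599  30.    ]]
```

View pics/crop1.png

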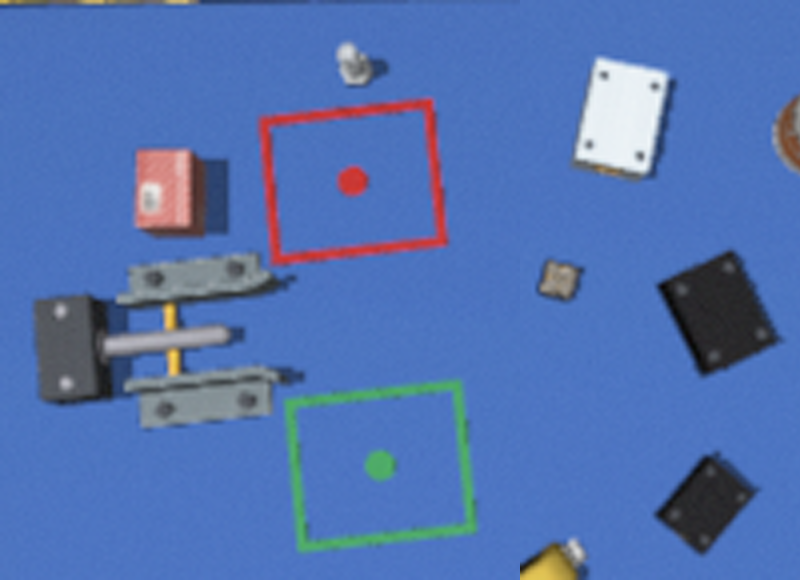

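The crop confirms it: the upper black block at (720,312) is about 80x56 mm and is block_black, while the one at (707,503) is only about 60x44 mm. The bay centres come out 230.3 mm apart against 230 mm expected, and both run along 95.5°. I'll stop over the gauge on the way to silver for a close wrist look.

Request:
send_rows(increments=[{"dx": -0.22, "dy": -0.16, "yaw": -0.1}, {"dx": -0.45, "dy": -0.32, "yaw": -0.1}, {"dx": -0.67, "dy": -0.48, "yaw": -0.1}, {"dx": -0.89, "dy": -0.63, "yaw": -0.1}, {"dx": -0.89, "dy": -0.63, "yaw": -0.1}, {"dx": -0.89, "dy": -0.63, "yaw": -0.1}, {"dx": -0.89, "dy": -0.63, "yaw": -0.1}, {"dx": -0.89, "dy": -0.63, "yaw": -0.1}, {"dx": -0.89, "dy": -0.63, "yaw": -0.1}, {"dx": -0.89, "dy": -0.63, "yaw": -0.1}, {"dx": -0.89, "dy": -0.63, "yaw": -0.1}])

```text
invalid input
```

Run:
```python
from h import *
st=manip.state(); a=manip.grab_frame("wrist"); np.save('w1.npy',a); np.save('w1s.npy',st,allow_pickle=True)
print(st['time'],st['tool_pos'],np.degrees(yaw(st)))
c=cam('wrist',st)
# overlay of gauge hypothesis
cv2.imwrite('pics/w1.png',cv2.resize(a[...,::-1],(800,600),interpolation=cv2.INTER_CUBIC))
```

```text
0.1 [0.2332 0.5793 0.2302] 158.06954034810624
```

View pics/w1.png

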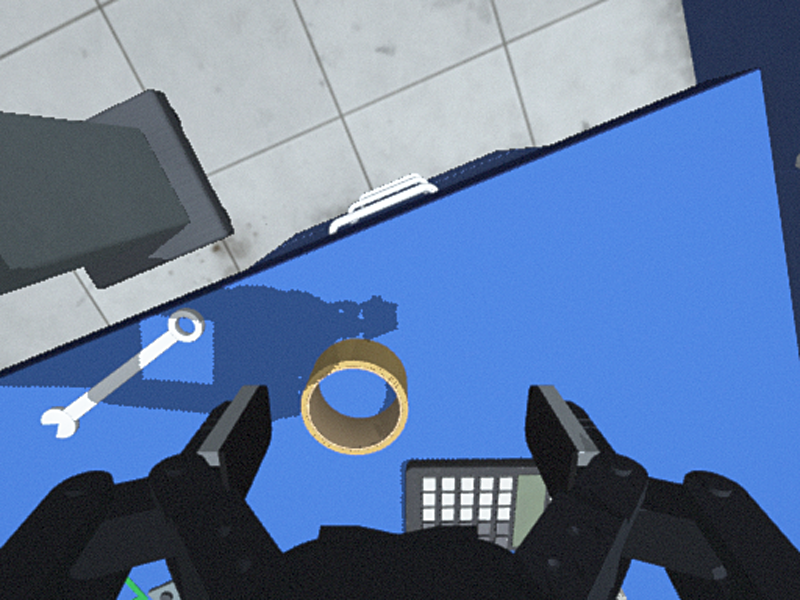

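The call was refused, probably because every key is needed. The wrist picture, from the start pose, shows only the tape roll and wrench, and the fingers hide the rows below about 390. I'm resending with full keys.

Request:
send_rows(increments=[{"claw": -1, "dx": -0.11, "dy": -0.07, "dz": 0, "yaw": -0.1}, {"claw": -1, "dx": -0.22, "dy": -0.13, "dz": 0, "yaw": -0.1}, {"claw": -1, "dx": -0.33, "dy": -0.19, "dz": 0, "yaw": -0.1}, {"claw": -1, "dx": -0.44, "dy": -0.26, "dz": 0, "yaw": -0.1}, {"claw": -1, "dx": -0.55, "dy": -0.32, "dz": 0, "yaw": -0.1}, {"claw": -1, "dx": -0.66, "dy": -0.38, "dz": 0, "yaw": -0.1}, {"claw": -1, "dx": -0.77, "dy": -0.45, "dz": 0, "yaw": -0.1}, {"claw": -1, "dx": -0.88, "dy": -0.51, "dz": 0, "yaw": -0.1}, {"claw": -1, "dx": -0.92, "dy": -0.54, "dz": 0, "yaw": -0.1}, {"claw": -1, "dx": -0.92, "dy": -0.54, "dz": 0, "yaw": -0.1}, {"claw": -1, "dx": -0.92, "dy": -0.54, "dz": 0, "yaw": -0.1}])

```text
time: 1.52
tool_pos: [0.5588, 0.1579, 0.2309]
tool_rot: [-0.001, 0.116, 0.993, 0.0]
contact_force: [-0.4, 0.3, -0.2]
gripper_width: 0.996
grasp_force: 0.0
```

Run:
```python
from h import *
st=manip.state(); a=manip.grab_frame("wrist"); np.save('w1.npy',a); np.save('w1s.npy',st,allow_pickle=True)
print(st['time'],st['tool_pos'],np.degrees(yaw(st)),st['joint_vel'])
cv2.imwrite('pics/w2.png',cv2.resize(a[...,::-1],(800,600),interpolation=cv2.INTER_CUBIC))
```

```text
1.525 [0.5588 0.1579 0.2309] 166.6686309715752 [ 0.0186 -0.0088  0.0034  0.0004 -0.0012 -0.0006]
```

View pics/w2.png

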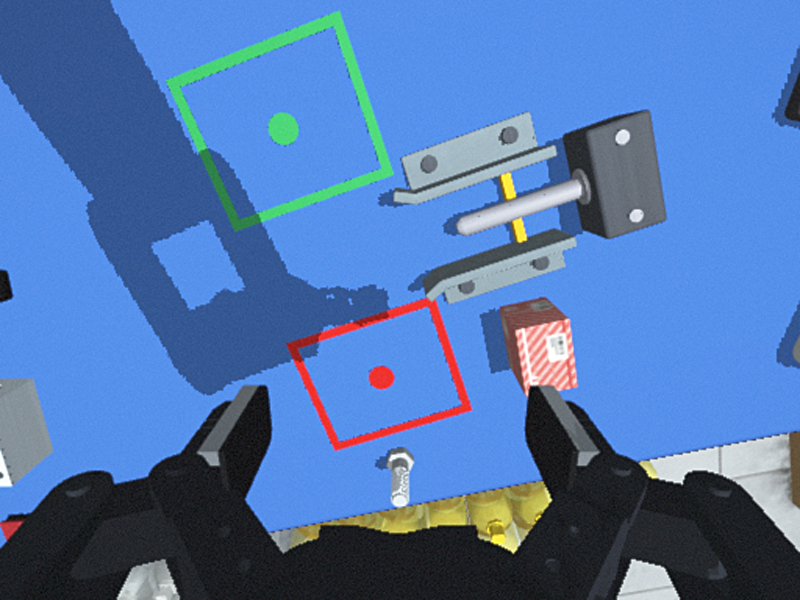

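The wrist view shows the gauge clearly: green dot (284,128), red dot (381,377), pin tip (462,228), stop bar (512,207), pin block with its near top edge at (567,140)-(592,238), and wall tops.

Run:
```python
from h import *
a=np.load('w1.npy'); st=np.load('w1s.npy',allow_pickle=True).item(); c=cam('wrist',st)
hsv=cv2.cvtColor(a,cv2.COLOR_RGB2HSV); H,S,V=[hsv[...,i].astype(int) for i in range(3)]
g=(H>50)&(H<90)&(S>90); r=((H<10)|(H>170))&(S>150)&(V>90)
b=lambda *x:[int(t*.64) for t in x]
G,_=rect(c,g,0,b(150,0,400,250)); Rr,_=rect(c,r,0,b(270,285,480,460)); print(G,Rr)
gd,_=rect(c,g,0,b(260,100,310,160)); rd,_=rect(c,r,0,b(355,350,405,400)); print('dots',gd[:2],rd[:2])
d=Rr[:2]-G[:2]; ang=np.degrees(np.arctan2(d[1],d[0])); print(np.linalg.norm(d),ang+90)
th=np.radians(np.mean([ang+90,G[4]%180,Rr[4]%180])); ux=np.array([np.cos(th),np.sin(th)]); uy=np.array([-ux[1],ux[0]]); m=(G[:2]+Rr[:2])/2
print('th',np.degrees(th),'mid',m)
for n,uv,z in [('pin tip',(458,229),25),('pin @block',(580,187),33),('stopbar top front mid',(512,207),12),('barfront up',(501,176),12),('barfront lo',(515,240),12),
 ('wallG top end',(396,192),46),('wallG inner tip',(398,203),46),('wallG inner far',(556,155),46),('wallR tip',(430,297),0),('wallR top start',(435,262),46),('wallR inner bend',(455,258),46),('wallR inner far',(573,236),46),('pinblk t1',(564,132),50),('pinblk t2',(609,238),50),('pinblk near',(594,237),50)]:
    p=p2w(c,np.array([uv])*.64,z/1000)[0,:2]*1000-m; print(n,p@ux,p@uy)
x0,y0=240,60; 
cv2.imwrite('pics/w2c.png',cv2.resize(a[y0:210,x0:440,::-1],None,fx=4,fy=4,interpolation=cv2.INTER_CUBIC))
```

```text
[438.6024  92.2656 142.0098 122.0128 -84.3098] [667.6418 115.1014 141.563  121.6919 -84.3513]
dots [438.5724  92.621 ] [667.9165 114.6773]
230.17497322783757 95.69370824880386
th 95.67754771572679 mid [553.1221 103.6835]
pin tip 106.1237265487728 -1.0246284356933895
pin @block 200.42390733938655 0.8333799498743923
stopbar top front mid 153.16040091430156 -0.6472302341174183
barfront up 150.9755512116633 25.41864528565001
barfront lo 148.82961285425682 -27.310394271308336
wallG top end 69.85433189335033 42.8830442683371
wallG inner tip 68.69260548761618 35.07827391390824
wallG inner far 184.31381314507638 30.207701207602536
wallR tip 67.58844262031002 -55.120903761816166
wallR top start 80.92150965407367 -15.323878873414655
wallR inner bend 96.09422523498162 -17.290427105838464
wallR inner far 183.62508440546804 -29.838504250542734
pinblk t1 191.48467567244163 43.46928945276248
pinblk t2 206.99976033912108 -38.735505156389955
pinblk near 196.74127491967397 -34.42735872520733
```

View pics/w2c.png

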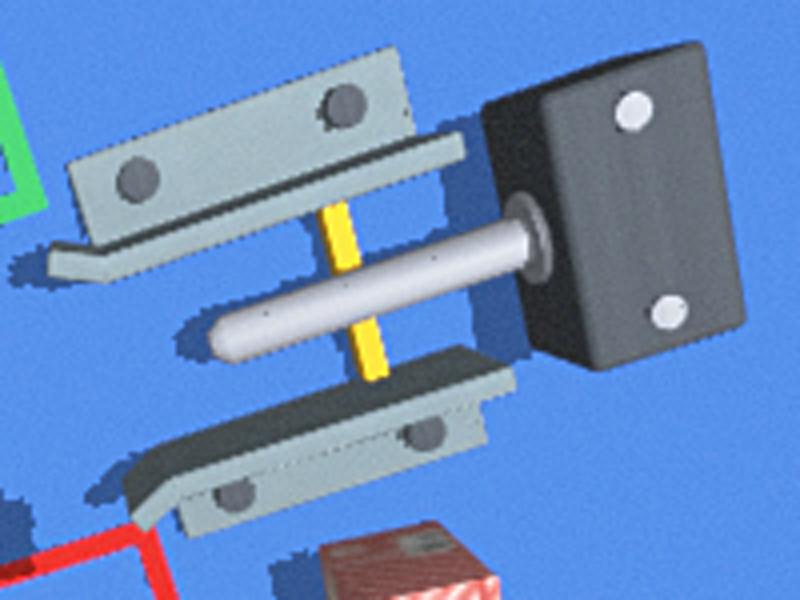

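Run:
```python
from h import *
st=np.load('w1s.npy',allow_pickle=True).item(); c=cam('wrist',st)
th=np.radians(95.6); ux=np.array([np.cos(th),np.sin(th)]); uy=np.array([-ux[1],ux[0]]); m=np.array([553.1,103.7])
for n,uv,z,e in [('G bend',(105,283),46,(60,30)),('G far',(466,157),46,(165,30)),('R bend',(183,476),46,(60,-30)),('R far',(515,367),46,(165,-30)),('G tip',(50,277),46,(46,0)),('R tip',(135,516),46,(46,0)),('pb1',(541,95),50,(185,0)),('pb2',(597,370),50,(185,0)),('bar lo',(361,380),12,(130,-30)),('bar hi',(320,210),12,(130,30)),('tip',(211,340),25,(85,0))]:
    p=p2w(c,np.array([uv])/4+[240,60],z/1000)[0,:2]*1000-m; print(n,np.array([p@ux,p@uy]),e, (p@ux-e[0]))
```

```text
G bend [80.6974 30.0401] (60, 30) 20.6973535201317
G far [184.9275  30.151 ] (165, 30) 19.92750858916247
R bend [ 85.0973 -31.2698] (60, -30) 25.097291150987616
R far [185.7012 -31.1867] (165, -30) 20.701249574975236
G tip [66.4894 36.6689] (46, 0) 20.48935352971621
R tip [ 67.7205 -38.5335] (46, 0) 21.72045571505862
pb1 [205.9771  39.4837] (185, 0) 20.977062850915416
pb2 [206.4421 -38.4921] (185, 0) 21.442095538952003
bar lo [149.1914 -29.1584] (130, -30) 19.1914264750871
bar hi [150.2216  26.0176] (130, 30) 20.221576131574864
tip [106.2199   1.0754] (85, 0) 21.219887281787877
```

The gauge fits well: origin about (551.6, 124.1) mm, with x along 95.6°. Next I go over silver.

Request:
send_rows(increments=[{"claw": -1, "dx": -0.05, "dy": -0.11, "dz": 0.0, "yaw": 0}, {"claw": -1, "dx": -0.1, "dy": -0.22, "dz": 0.0, "yaw": 0}, {"claw": -1, "dx": -0.14, "dy": -0.33, "dz": 0.02, "yaw": 0}, {"claw": -1, "dx": -0.18, "dy": -0.44, "dz": 0.04, "yaw": 0}, {"claw": -1, "dx": -0.22, "dy": -0.55, "dz": 0.06, "yaw": 0}, {"claw": -1, "dx": -0.26, "dy": -0.66, "dz": 0.06, "yaw": 0}, {"claw": -1, "dx": -0.3, "dy": -0.74, "dz": 0.06, "yaw": 0}, {"claw": -1, "dx": -0.3, "dy": -0.74, "dz": 0.06, "yaw": 0}, {"claw": -1, "dx": -0.3, "dy": -0.74, "dz": 0.06, "yaw": 0}])

```text
time: 2.7
tool_pos: [0.62, -0.2355, 0.2011]
tool_rot: [-0.0, 0.115, 0.993, 0.0]
contact_force: [-0.2, -0.0, -0.1]
gripper_width: 1.004
grasp_force: 0.0
```

Run:
```python
from h import *
st=manip.state(); a=manip.grab_frame("wrist"); np.save('w2.npy',a); np.save('w2s.npy',st,allow_pickle=True)
print(st['time'],st['tool_pos'],np.degrees(yaw(st)))
c=cam('wrist',st); hsv=cv2.cvtColor(a,cv2.COLOR_RGB2HSV); H,S,V=[hsv[...,i].astype(int) for i in range(3)]
u,v=w2p(c,[.622,-.238,.05])[0]; print('exp px',u,v)
m=(S<60)&(V>140); s,n=rect(c,m,.05,(int(u-110),int(v-110),int(u+110),int(v+110))); print(s,n)
cv2.imwrite('pics/w3.png',a[...,::-1])
```

```text
2.7 [ 0.62   -0.2355  0.2011] 166.74731834372392
exp px 253.3142723447916 181.3153827636906
[ 622.7158 -239.1346   85.8372   56.2152  -13.2382] 3772
```

View pics/w3.png

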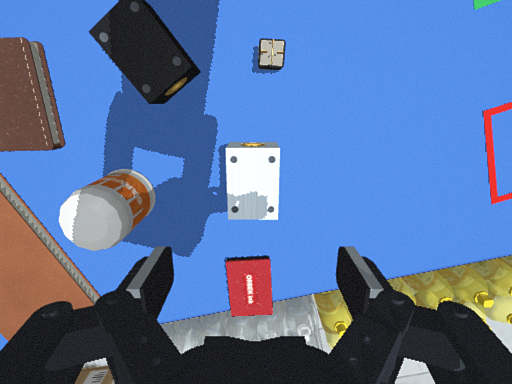

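Silver lies along the tool axis. Its top face is at px (226–280, 148–220), plus a 6 px strip of end face, so the corrected centre is (625.5, -239.8) mm with yaw -13.2°. I'm descending to grip it.

Request:
send_rows(increments=[{"claw": -1, "dx": -0.012, "dy": -0.006, "dz": 0.1, "yaw": 0}, {"claw": -1, "dx": -0.012, "dy": -0.006, "dz": 0.22, "yaw": 0}, {"claw": -1, "dx": -0.012, "dy": -0.006, "dz": 0.34, "yaw": 0}, {"claw": -1, "dx": -0.012, "dy": -0.006, "dz": 0.38, "yaw": 0}, {"claw": -1, "dx": -0.012, "dy": -0.006, "dz": 0.38, "yaw": 0}, {"claw": 1, "dx": -0.012, "dy": -0.006, "dz": 0.38, "yaw": 0}, {"claw": 1, "dx": -0.012, "dy": -0.006, "dz": 0.38, "yaw": 0}, {"claw": 1, "dx": -0.012, "dy": -0.006, "dz": 0.38, "yaw": 0}, {"claw": 1, "dx": -0.012, "dy": -0.006, "dz": 0.38, "yaw": 0}])

```text
time: 3.88
tool_pos: [0.6278, -0.2421, 0.0155]
tool_rot: [0.003, 0.116, 0.993, -0.0]
contact_force: [0.7, 1.8, 7.1]
gripper_width: 0.645
grasp_force: 66.7
```

Request:
send_rows(increments=[{"claw": 1, "dx": 0, "dy": 0, "dz": -0.08, "yaw": 0}, {"claw": 1, "dx": 0.01, "dy": 0.02, "dz": -0.16, "yaw": 0}, {"claw": 1, "dx": 0.05, "dy": 0.1, "dz": -0.18, "yaw": 0.1}, {"claw": 1, "dx": 0.1, "dy": 0.2, "dz": -0.18, "yaw": 0.2}, {"claw": 1, "dx": 0.15, "dy": 0.31, "dz": -0.18, "yaw": 0.32}, {"claw": 1, "dx": 0.2, "dy": 0.42, "dz": -0.18, "yaw": 0.44}, {"claw": 1, "dx": 0.25, "dy": 0.53, "dz": -0.18, "yaw": 0.56}, {"claw": 1, "dx": 0.29, "dy": 0.62, "dz": -0.18, "yaw": 0.68}, {"claw": 1, "dx": 0.303, "dy": 0.655, "dz": -0.18, "yaw": 0.78}, {"claw": 1, "dx": 0.303, "dy": 0.655, "dz": -0.18, "yaw": 0.828}, {"claw": 1, "dx": 0.303, "dy": 0.655, "dz": -0.18, "yaw": 0.828}, {"claw": 1, "dx": 0.303, "dy": 0.655, "dz": -0.18, "yaw": 0.828}])

```text
time: 5.38
tool_pos: [0.5531, 0.1118, 0.1014]
tool_rot: [0.0, 0.672, 0.74, -0.0]
contact_force: [0.3, -0.7, -6.2]
gripper_width: 0.646
grasp_force: 66.1
```

```bash
cat >> h.py <<'E'
O=np.array([.5516,.1241]); TH=np.radians(95.6); UX=np.array([np.cos(TH),np.sin(TH)]); UY=np.array([-UX[1],UX[0]])
def g(p): d=np.asarray(p)[:2]-O; return np.array([d@UX,d@UY])*1000
E
python3 - <<'E'
from h import *
st=manip.state(); a=manip.grab_frame("wrist")
print(st['time'],st['tool_pos'],g(st['tool_pos']),np.degrees(yaw(st)))
b=manip.grab_frame("top"); c=cam('top'); hsv=cv2.cvtColor(a,cv2.COLOR_RGB2HSV)
u,v=w2p(c,[.5526,.114,.1])[0].astype(int)
cv2.imwrite('pics/w4.png',np.hstack([a[60:,80:430,::-1],cv2.resize(b[v-50:v+50,u-65:u+65,::-1],(421,324),interpolation=cv2.INTER_CUBIC)]))
E
```

```text
5.375 [0.5531 0.1118 0.1014] [-12.3695  -0.277 ] 95.53441541529833
```

View pics/w4.png

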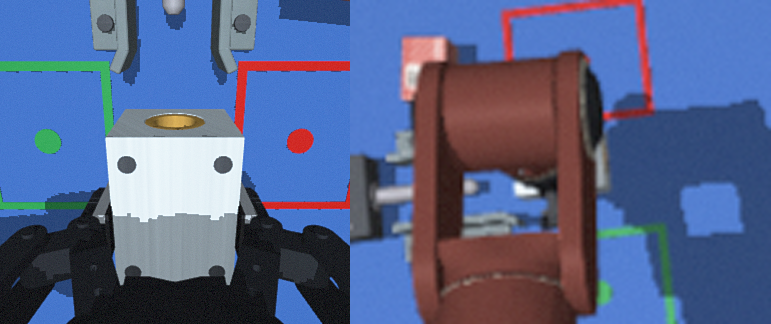

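Silver is held square to the lane, with its bore facing the pin. I set it down, release, slide back behind it and half-close the fingers.

Request:
send_rows(increments=[{"claw": 1, "dx": 0, "dy": 0, "dz": 0.1, "yaw": 0}, {"claw": 1, "dx": 0, "dy": 0, "dz": 0.15, "yaw": 0}, {"claw": 1, "dx": 0, "dy": 0, "dz": 0.168, "yaw": 0}, {"claw": 1, "dx": 0, "dy": 0, "dz": 0.168, "yaw": 0}, {"claw": -1, "dx": 0, "dy": 0, "dz": 0.168, "yaw": 0}, {"claw": -1, "dx": 0, "dy": 0, "dz": 0.168, "yaw": 0}, {"claw": -1, "dx": 0, "dy": 0, "dz": 0.168, "yaw": 0}, {"claw": -1, "dx": -0.05, "dy": 0, "dz": 0.168, "yaw": 0}, {"claw": -1, "dx": -0.1, "dy": 0, "dz": 0.168, "yaw": 0}, {"claw": -1, "dx": -0.14, "dy": 0, "dz": 0.168, "yaw": 0}, {"claw": 0.4, "dx": -0.14, "dy": 0, "dz": 0.168, "yaw": 0}, {"claw": 0.4, "dx": -0.14, "dy": 0, "dz": 0.168, "yaw": 0}, {"claw": 0.4, "dx": -0.14, "dy": 0, "dz": 0.168, "yaw": 0}, {"claw": 0.4, "dx": -0.14, "dy": 0, "dz": 0.168, "yaw": 0}])

```text
time: 7.22
tool_pos: [0.5598, 0.0431, 0.0172]
tool_rot: [-0.0, 0.672, 0.74, -0.0]
contact_force: [-0.3, 0.3, -0.2]
gripper_width: 0.298
grasp_force: 0.0
```

Run:
```python
from h import *
st=manip.state(); a=manip.grab_frame("wrist"); np.save('w5.npy',a)
print(st['time'],st['tool_pos'],g(st['tool_pos']),np.degrees(yaw(st)),st['gripper_width'],st['contact_force'])
c=cam('wrist',st); hsv=cv2.cvtColor(a,cv2.COLOR_RGB2HSV); H,S,V=[hsv[...,i].astype(int) for i in range(3)]
u,v=w2p(c,np.r_[O-.012*UX,.05])[0]; print(u,v)
s,n=rect(c,(S<60)&(V>110),.05,(150,60,360,300)); print(s,n,g(s[:2]/1000))
cv2.imwrite('pics/w5.png',a[...,::-1])
```

```text
7.225 [0.5598 0.0431 0.0172] [-81.447  -0.233] 95.54720071817277 0.29849540166790567 [-0.3361  0.3252 -0.2388]
253.8185051651827 126.5754270831284
[555.0422 104.8823  60.8852  55.9022 -84.4409] 22781 [-19.4619  -1.5504]
```

View pics/w5.png

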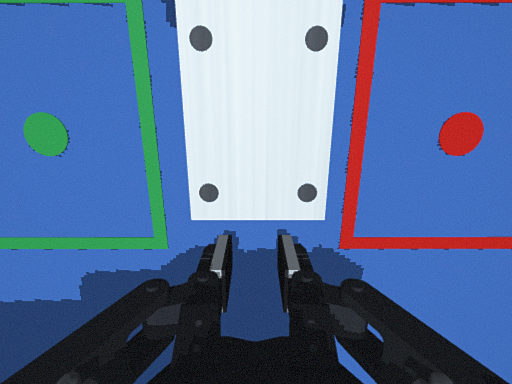

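Silver stands square at about gauge x = -10. I'm pushing it in at moderate speed and stopping about 15 mm short of home.

Request:
send_rows(increments=[{"claw": 0.4, "dx": 0.03, "dy": 0, "dz": 0, "yaw": 0}, {"claw": 0.4, "dx": 0.05, "dy": 0, "dz": 0, "yaw": 0}, {"claw": 0.4, "dx": 0.075, "dy": 0, "dz": 0, "yaw": 0}, {"claw": 0.4, "dx": 0.1, "dy": 0, "dz": 0, "yaw": 0}, {"claw": 0.4, "dx": 0.12, "dy": 0, "dz": 0, "yaw": 0}, {"claw": 0.4, "dx": 0.14, "dy": 0, "dz": 0, "yaw": 0}, {"claw": 0.4, "dx": 0.155, "dy": 0, "dz": 0, "yaw": 0}, {"claw": 0.4, "dx": 0.17, "dy": 0, "dz": 0, "yaw": 0}])

```text
time: 8.28
tool_pos: [0.5513, 0.1272, 0.0173]
tool_rot: [0.0, 0.672, 0.74, -0.001]
contact_force: [-1.1, -6.7, 1.7]
gripper_width: 0.301
grasp_force: 2.7
```

Request:
send_rows(increments=[{"claw": 0.4, "dx": 0.01, "dy": 0, "dz": 0, "yaw": 0}, {"claw": 0.4, "dx": 0.02, "dy": 0, "dz": 0, "yaw": 0}, {"claw": 0.4, "dx": 0.03, "dy": 0, "dz": 0, "yaw": 0}, {"claw": 0.4, "dx": 0.04, "dy": 0, "dz": 0, "yaw": 0}])

```text
time: 8.78
tool_pos: [0.5494, 0.1469, 0.0173]
tool_rot: [0.0, 0.672, 0.74, -0.001]
contact_force: [-2.2, -6.4, 2.3]
gripper_width: 0.301
grasp_force: 2.8
```

```bash
cat > look.py <<'E'
from h import *
import sys
st=manip.state(); a=manip.grab_frame("wrist")
print(st['time'],g(st['tool_pos']),st['tool_pos'],st['contact_force'])
c=cam('wrist',st); hsv=cv2.cvtColor(a,cv2.COLOR_RGB2HSV); H,S,V=[hsv[...,i].astype(int) for i in range(3)]
m=(V<70) if sys.argv[1]=='black' else (S<60)&(V>110)
cv2.imwrite('pics/%s.png'%sys.argv[2],a[...,::-1])
# rear top edge of block along the middle columns
for u in (225,254,285):
    col=m[:300,u]; vs=np.nonzero(col)[0]
    d=np.nonzero(np.diff(col.astype(int))==-1)[0]
    print(u,[(int(v),np.round(g(p2w(c,[u,v],.05)[0]),1)) for v in d if v>30][-4:])
E
python3 look.py silver s1
```

```text
8.775 [22.8641 -0.0323] [0.5494 0.1469 0.0173] [-2.23   -6.3611  2.3379]
225 [(263, array([33.3, 13. ]))]
254 [(263, array([33.3,  0.2]))]
285 [(263, array([ 33.3, -13.6]))]
```

The push takes only 6 N (friction), and the rear edge at 33.3 puts silver at x ≈ 73 with its bore on the pin. I continue in small steps.

Request:
send_rows(increments=[{"claw": 0.4, "dx": 0.007, "dy": 0, "dz": 0, "yaw": 0}, {"claw": 0.4, "dx": 0.014, "dy": 0, "dz": 0, "yaw": 0}, {"claw": 0.4, "dx": 0.021, "dy": 0, "dz": 0, "yaw": 0}, {"claw": 0.4, "dx": 0.026, "dy": 0, "dz": 0, "yaw": 0}, {"claw": 0.4, "dx": 0.029, "dy": 0, "dz": 0, "yaw": 0}, {"claw": 0.4, "dx": 0.029, "dy": 0, "dz": 0, "yaw": 0}])

```text
time: 9.57
tool_pos: [0.548, 0.1613, 0.0173]
tool_rot: [-0.0, 0.672, 0.74, -0.001]
contact_force: [-2.3, -5.2, 2.7]
gripper_width: 0.3
grasp_force: 2.5
```

Request:
send_rows(increments=[{"claw": 0.4, "dx": 0.002, "dy": 0, "dz": 0, "yaw": 0}, {"claw": 0.4, "dx": 0.003, "dy": 0, "dz": 0, "yaw": 0}, {"claw": 0.4, "dx": 0.003, "dy": 0, "dz": 0, "yaw": 0}])

```text
time: 9.95
tool_pos: [0.5479, 0.1626, 0.0173]
tool_rot: [-0.0, 0.672, 0.74, -0.001]
contact_force: [-2.2, -6.4, 3.9]
gripper_width: 0.305
grasp_force: 2.8
```

```bash
python3 look.py silver s2
```

```text
9.95 [38.6748 -0.034 ] [0.5479 0.1626 0.0173] [-2.2137 -6.3582  3.931 ]
225 [(263, array([49.1, 13. ]))]
254 [(263, array([49.1,  0.2]))]
285 [(263, array([ 49.1, -13.6]))]
```

Request:
send_rows(increments=[{"claw": 0.4, "dx": 0.002, "dy": 0, "dz": 0, "yaw": 0}, {"claw": 0.4, "dx": 0.003, "dy": 0, "dz": 0, "yaw": 0}, {"claw": 0.4, "dx": 0.003, "dy": 0, "dz": 0, "yaw": 0}])

```text
time: 10.38
tool_pos: [0.5478, 0.1635, 0.0173]
tool_rot: [0.0, 0.672, 0.74, -0.001]
contact_force: [-0.9, -8.2, 2.7]
gripper_width: 0.302
grasp_force: 3.8
```

Request:
send_rows(increments=[{"claw": 0.4, "dx": 0.002, "dy": 0, "dz": 0, "yaw": 0}, {"claw": 0.4, "dx": 0.004, "dy": 0, "dz": 0, "yaw": 0}, {"claw": 0.4, "dx": 0.004, "dy": 0, "dz": 0, "yaw": 0}])

```text
time: 10.75
tool_pos: [0.5478, 0.1636, 0.0174]
tool_rot: [0.002, 0.672, 0.74, -0.003]
contact_force: [-1.9, -15.2, 5.1]
gripper_width: 0.3
grasp_force: 7.5
```

Silver stopped at the bar: the reaction rose to 15 N with no further motion, TCP at x = 39.6 mm, block at about 90 mm. It fits. Now I go over it and draw it back with the fingertips.

Request:
send_rows(increments=[{"claw": 0.7, "dx": -0.03, "dy": 0, "dz": 0, "yaw": 0}, {"claw": 0.7, "dx": -0.03, "dy": 0, "dz": -0.1, "yaw": 0}, {"claw": 0.7, "dx": 0.0, "dy": 0, "dz": -0.16, "yaw": 0}, {"claw": 0.7, "dx": 0.1, "dy": 0, "dz": -0.16, "yaw": 0}, {"claw": 0.7, "dx": 0.2, "dy": 0, "dz": -0.16, "yaw": 0}, {"claw": 0.7, "dx": 0.228, "dy": 0, "dz": -0.14, "yaw": 0}, {"claw": 0.7, "dx": 0.228, "dy": 0, "dz": -0.12, "yaw": 0}, {"claw": 0.7, "dx": 0.228, "dy": 0, "dz": -0.12, "yaw": 0}])

```text
time: 11.75
tool_pos: [0.5359, 0.2785, 0.0752]
tool_rot: [-0.001, 0.673, 0.74, -0.002]
contact_force: [0.7, 1.0, 0.1]
gripper_width: 0.149
grasp_force: 0.0
```

Run:
```python
from h import *
st=manip.state(); print(st['time'],g(st['tool_pos']),st['tool_pos'],st['contact_force'],st['gripper_width'])
```

```text
11.75 [155.2249   0.5516] [0.5359 0.2785 0.0752] [0.6647 0.9852 0.1371] 0.14856937244270377
```

Request:
send_rows(increments=[{"claw": 0.7, "dx": 0, "dy": 0.001, "dz": 0.05, "yaw": 0}, {"claw": 0.7, "dx": 0, "dy": 0.001, "dz": 0.074, "yaw": 0}, {"claw": 0.7, "dx": 0, "dy": 0.001, "dz": 0.074, "yaw": 0}, {"claw": 0.7, "dx": -0.02, "dy": 0.001, "dz": 0.074, "yaw": 0}, {"claw": 0.7, "dx": -0.035, "dy": 0.001, "dz": 0.074, "yaw": 0}, {"claw": 0.7, "dx": -0.05, "dy": 0.001, "dz": 0.074, "yaw": 0}])

```text
time: 12.5
tool_pos: [0.5406, 0.2553, 0.0414]
tool_rot: [-0.0, 0.673, 0.74, 0.001]
contact_force: [-0.4, 4.7, 1.3]
gripper_width: 0.152
grasp_force: 2.0
```

Request:
send_rows(increments=[{"claw": 0.7, "dx": -0.02, "dy": 0, "dz": 0, "yaw": 0}, {"claw": 0.7, "dx": -0.045, "dy": 0, "dz": 0, "yaw": 0}, {"claw": 0.7, "dx": -0.07, "dy": 0, "dz": 0, "yaw": 0}, {"claw": 0.7, "dx": -0.095, "dy": 0, "dz": 0, "yaw": 0}, {"claw": 0.7, "dx": -0.115, "dy": 0, "dz": 0, "yaw": 0}, {"claw": 0.7, "dx": -0.13, "dy": 0, "dz": 0, "yaw": 0}, {"claw": 0.7, "dx": -0.13, "dy": 0, "dz": 0, "yaw": 0}])

```text
time: 13.38
tool_pos: [0.5466, 0.1894, 0.0407]
tool_rot: [0.001, 0.673, 0.74, -0.0]
contact_force: [0.4, 1.2, 1.4]
gripper_width: 0.151
grasp_force: 0.4
```

Run:
```python
from h import *
st=manip.state(); print(st['time'],g(st['tool_pos']),st['tool_pos'],st['contact_force'],st['gripper_width'])
```

```text
13.375 [65.5203 -1.3678] [0.5466 0.1894 0.0407] [0.3527 1.1703 1.4099] 0.15094125084350213
```

Silver came back with 5 N or less, and its front end is at about x = 54. I lift over, grip it at its centre (x ≈ 14), and check.

Request:
send_rows(increments=[{"claw": 0.7, "dx": 0.004, "dy": 0, "dz": -0.06, "yaw": 0}, {"claw": -1, "dx": 0.0, "dy": 0, "dz": -0.12, "yaw": 0}, {"claw": -1, "dx": -0.06, "dy": -0.003, "dz": -0.12, "yaw": 0}, {"claw": -1, "dx": -0.103, "dy": -0.003, "dz": -0.12, "yaw": 0}, {"claw": -1, "dx": -0.103, "dy": -0.003, "dz": -0.12, "yaw": 0}, {"claw": -1, "dx": -0.103, "dy": -0.003, "dz": -0.08, "yaw": 0}, {"claw": -1, "dx": -0.103, "dy": -0.003, "dz": 0.02, "yaw": 0}, {"claw": -1, "dx": -0.103, "dy": -0.003, "dz": 0.046, "yaw": 0}, {"claw": -1, "dx": -0.103, "dy": -0.003, "dz": 0.046, "yaw": 0}, {"claw": 1, "dx": -0.103, "dy": -0.003, "dz": 0.046, "yaw": 0}, {"claw": 1, "dx": -0.103, "dy": -0.003, "dz": 0.046, "yaw": 0}, {"claw": 1, "dx": -0.103, "dy": -0.003, "dz": 0.046, "yaw": 0}, {"claw": 1, "dx": -0.103, "dy": -0.003, "dz": 0.046, "yaw": 0}])

```text
time: 15.0
tool_pos: [0.5515, 0.1393, 0.0196]
tool_rot: [0.001, 0.672, 0.74, 0.002]
contact_force: [1.0, 1.1, 5.9]
gripper_width: 0.646
grasp_force: 67.5
```

Run:
```python
from h import *
st=manip.state(); a=manip.grab_frame('wrist'); print(st['time'],g(st['tool_pos']),st['tool_pos'],st['contact_force'],st['gripper_width'],np.degrees(yaw(st)))
c=cam('wrist',st); hsv=cv2.cvtColor(a,cv2.COLOR_RGB2HSV)
m=(hsv[...,1]<60)&(hsv[...,2]>110)
for v in (200,240): print(v,np.nonzero(m[v])[0][[0,-1]])
for u in (235,275): 
  d=np.nonzero(np.diff(m[:,u].astype(int)))[0]; print(u,[(int(v),np.round(g(p2w(c,[u,v],.05)[0]),1)) for v in d])
cv2.imwrite('pics/s3.png',a[...,::-1])
print('green',tool_delta(st,np.r_[np.array([.4386,.0925]),.1]-st['tool_pos'])/.5)
```

```text
15.0 [15.0976 -1.356 ] [0.5515 0.1393 0.0196] [1.0043 1.1268 5.9343] 0.645717578470751 95.50364399919026
200 [154 346]
240 [190 319]
235 [(111, array([90.1,  6.1])), (173, array([65.9,  6.7])), (180, array([63. ,  6.7])), (191, array([58.2,  6.8])), (337, array([-18. ,   8.6]))]
275 [(0, array([126.5,  -8.4])), (173, array([65.9, -9.6])), (180, array([62.9, -9.7])), (191, array([58.2, -9.8])), (336, array([-17.5, -11.4]))]
green [-0.0714 -0.233  -0.1618]
```

View pics/s3.png

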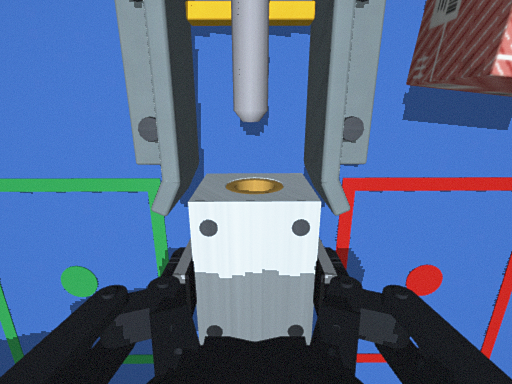

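Silver is gripped at its centre, with its front top edge at row 201 (x ≈ 54), and clear of the pin. I carry it to the green bay.

Request:
send_rows(increments=[{"claw": 1, "dx": -0.01, "dy": 0, "dz": -0.07, "yaw": 0}, {"claw": 1, "dx": -0.03, "dy": 0, "dz": -0.13, "yaw": 0}, {"claw": 1, "dx": -0.05, "dy": -0.08, "dz": -0.13, "yaw": 0}, {"claw": 1, "dx": -0.07, "dy": -0.17, "dz": -0.13, "yaw": 0}, {"claw": 1, "dx": -0.071, "dy": -0.233, "dz": -0.12, "yaw": 0}, {"claw": 1, "dx": -0.071, "dy": -0.233, "dz": -0.06, "yaw": 0}, {"claw": 1, "dx": -0.071, "dy": -0.233, "dz": -0.01, "yaw": 0}, {"claw": 1, "dx": -0.071, "dy": -0.233, "dz": 0.0, "yaw": 0}, {"claw": 1, "dx": -0.071, "dy": -0.233, "dz": 0.0, "yaw": 0}, {"claw": -1, "dx": -0.071, "dy": -0.233, "dz": 0.0, "yaw": 0}, {"claw": -1, "dx": -0.071, "dy": -0.233, "dz": 0.0, "yaw": 0}, {"claw": -1, "dx": -0.071, "dy": -0.233, "dz": 0.0, "yaw": 0}, {"claw": -1, "dx": -0.071, "dy": -0.233, "dz": -0.1, "yaw": 0}, {"claw": -1, "dx": -0.071, "dy": -0.233, "dz": -0.2, "yaw": 0}, {"claw": -1, "dx": -0.071, "dy": -0.233, "dz": -0.32, "yaw": 0}, {"claw": -1, "dx": -0.071, "dy": -0.233, "dz": -0.36, "yaw": 0}, {"claw": -1, "dx": -0.071, "dy": -0.233, "dz": -0.36, "yaw": 0}])

```text
time: 17.18
tool_pos: [0.4383, 0.0925, 0.1994]
tool_rot: [0.002, 0.672, 0.74, 0.002]
contact_force: [0.4, 0.6, -0.7]
gripper_width: 1.0
grasp_force: 0.0
```

Run:
```python
from h import *
st=manip.state(); a=manip.grab_frame('wrist'); print(st['time'],st['tool_pos'],st['contact_force'],st['gripper_width'],np.degrees(yaw(st)))
c=cam('wrist',st); hsv=cv2.cvtColor(a,cv2.COLOR_RGB2HSV)
m=(hsv[...,1]<60)&(hsv[...,2]>110)
u,v=w2p(c,[.4386,.0925,.05])[0].astype(int); s,n=rect(c,m,.05,(u-70,v-80,u+70,v+80)); print(u,v,s,n)
gb,_=rect(c,(hsv[...,0]>50)&(hsv[...,0]<90)&(hsv[...,1]>90),0,(0,0,512,384)); print('bay',gb)
cv2.imwrite('pics/s4.png',a[...,::-1])
# next: above black
T=np.array([.4715,-.307,.2]); print('black',tool_delta(st,T-st['tool_pos'])/.5)
```

```text
17.175 [0.4383 0.0925 0.1994] [ 0.3756  0.5678 -0.6975] 1.0002721486935704 95.49878182616884
254 178 [435.2628  93.9448  84.6093  55.9786 -84.3387] 3971
bay [438.221   92.5623 141.9598 121.9453 -84.3932]
black [-0.8016 -0.0104 -0.0009]
```

View pics/s4.png

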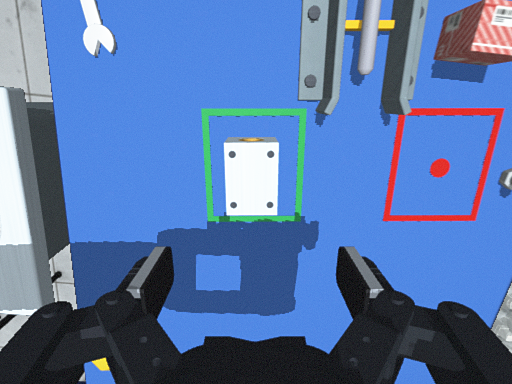

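Silver lies in the green bay, within about 4 mm of its centre. I've now used up the picture views, so from here I rely on numbers. Next I go above black, turning across its width.

Request:
send_rows(increments=[{"claw": -1, "dx": -0.12, "dy": 0, "dz": 0, "yaw": 0.12}, {"claw": -1, "dx": -0.24, "dy": 0, "dz": 0, "yaw": 0.24}, {"claw": -1, "dx": -0.36, "dy": 0, "dz": 0, "yaw": 0.36}, {"claw": -1, "dx": -0.48, "dy": 0, "dz": 0, "yaw": 0.48}, {"claw": -1, "dx": -0.6, "dy": -0.01, "dz": 0, "yaw": 0.6}, {"claw": -1, "dx": -0.72, "dy": -0.01, "dz": 0, "yaw": 0.72}, {"claw": -1, "dx": -0.8, "dy": -0.01, "dz": 0, "yaw": 0.82}, {"claw": -1, "dx": -0.8, "dy": -0.01, "dz": 0, "yaw": 0.82}, {"claw": -1, "dx": -0.8, "dy": -0.01, "dz": 0, "yaw": 0.82}])

```text
time: 18.35
tool_pos: [0.4695, -0.3051, 0.195]
tool_rot: [-0.002, 0.976, 0.217, -0.001]
contact_force: [-0.4, -0.1, -0.3]
gripper_width: 0.995
grasp_force: 0.0
```

Run:
```python
from h import *
st=manip.state(); a=manip.grab_frame('wrist'); np.save('wb.npy',a); np.save('wbs.npy',st,allow_pickle=True)
print(st['time'],st['tool_pos'],np.degrees(yaw(st)))
c=cam('wrist',st); hsv=cv2.cvtColor(a,cv2.COLOR_RGB2HSV); V=hsv[...,2].astype(int); S=hsv[...,1].astype(int)
u,v=w2p(c,[.4715,-.307,.05])[0].astype(int); print(u,v)
for t in (50,60,70,90):
    s,n=rect(c,V<t,.05,(u-85,v-100,u+85,v+70)); print(t,s,n)
m=(V<60)
for vv in range(v-70,v+75,14):
    x=np.nonzero(m[vv,u-90:u+90])[0]; print(vv, (x[0]+u-90,x[-1]+u-90,len(x)) if len(x) else None)
for uu in (u-20,u,u+20): print(uu, V[v-75:v+75:6,uu])
```

```text
18.35 [ 0.4695 -0.3051  0.195 ] 25.082256696862242
256 179
50 [ 456.8153 -318.7242   53.7833   41.7338  -64.8322] 1391
60 [ 464.5952 -315.6071   59.93     53.6004   23.884 ] 1679
70 [ 475.2906 -310.5496   84.3074   54.3036   24.8564] 3680
90 [ 475.4907 -310.5346   84.7467   55.2074   23.8766] 3905
109 (np.int64(180), np.int64(182), 3)
123 None
137 (np.int64(238), np.int64(284), 33)
151 (np.int64(236), np.int64(287), 5)
165 (np.int64(236), np.int64(287), 5)
179 (np.int64(236), np.int64(286), 20)
193 (np.int64(236), np.int64(286), 43)
207 (np.int64(236), np.int64(285), 37)
221 None
235 None
249 (np.int64(166), np.int64(345), 37)
236 [249 250 250 249 249 252  21  57  58  58  61  53  55  52  52  51  48  43
  23 172 168 171 169 170 173]
256 [250 250 249 250 250 255  79  62  61  65  59  61  65  44  35  36  40  40
  39 167 172 172 173 173 171]
276 [250 249 250 250 249 253  20  68  61  62  61  60  65  42  42  40  41  88
  36 171 171 169 172 171 166]
```

Black measures 84.5 x 55 mm including a strip of end face, as expected for the larger block. Its centre is about (473.3, -311.5) mm at yaw 24.5°. I'm gripping it.

Request:
send_rows(increments=[{"claw": -1, "dx": 0, "dy": 0.011, "dz": 0.08, "yaw": 0}, {"claw": -1, "dx": 0, "dy": 0.011, "dz": 0.2, "yaw": 0}, {"claw": -1, "dx": 0, "dy": 0.011, "dz": 0.31, "yaw": 0}, {"claw": -1, "dx": 0, "dy": 0.011, "dz": 0.372, "yaw": 0}, {"claw": -1, "dx": 0, "dy": 0.011, "dz": 0.372, "yaw": 0}, {"claw": 1, "dx": 0, "dy": 0.011, "dz": 0.372, "yaw": 0}, {"claw": 1, "dx": 0, "dy": 0.011, "dz": 0.372, "yaw": 0}, {"claw": 1, "dx": 0, "dy": 0.011, "dz": 0.372, "yaw": 0}, {"claw": 1, "dx": 0, "dy": 0.011, "dz": 0.372, "yaw": 0}, {"claw": 1, "dx": 0, "dy": 0.011, "dz": 0.372, "yaw": 0}])

```text
time: 19.65
tool_pos: [0.4744, -0.3121, 0.0141]
tool_rot: [0.001, 0.976, 0.217, 0.001]
contact_force: [-0.3, 1.9, 6.1]
gripper_width: 0.65
grasp_force: 66.3
```

Run:
```python
from h import *
st=manip.state(); print(st['time'],st['tool_pos'],np.degrees(yaw(st)),st['gripper_width'])
T=np.r_[O-.020*UX,.12]; print(tool_delta(st,T-st['tool_pos'])/.5)
```

```text
19.65 [ 0.4744 -0.3121  0.0141] 25.04294634617859 0.6501721104925277
[ 0.4963 -0.6867 -0.213 ]
```

Black is gripped (opening 0.65, 66 N). I carry it to the loading spot at gauge x = -20.

Request:
send_rows(increments=[{"claw": 1, "dx": 0, "dy": 0, "dz": -0.1, "yaw": 0}, {"claw": 1, "dx": 0.01, "dy": -0.02, "dz": -0.21, "yaw": 0}, {"claw": 1, "dx": 0.07, "dy": -0.1, "dz": -0.213, "yaw": -0.1}, {"claw": 1, "dx": 0.14, "dy": -0.2, "dz": -0.213, "yaw": -0.2}, {"claw": 1, "dx": 0.21, "dy": -0.29, "dz": -0.213, "yaw": -0.3}, {"claw": 1, "dx": 0.28, "dy": -0.39, "dz": -0.213, "yaw": -0.42}, {"claw": 1, "dx": 0.35, "dy": -0.48, "dz": -0.213, "yaw": -0.54}, {"claw": 1, "dx": 0.42, "dy": -0.58, "dz": -0.213, "yaw": -0.66}, {"claw": 1, "dx": 0.48, "dy": -0.66, "dz": -0.213, "yaw": -0.78}, {"claw": 1, "dx": 0.496, "dy": -0.687, "dz": -0.213, "yaw": -0.821}, {"claw": 1, "dx": 0.496, "dy": -0.687, "dz": -0.213, "yaw": -0.821}, {"claw": 1, "dx": 0.496, "dy": -0.687, "dz": -0.213, "yaw": -0.821}])

```text
time: 21.15
tool_pos: [0.5518, 0.1037, 0.1175]
tool_rot: [0.0, 0.673, 0.74, -0.0]
contact_force: [0.3, 0.2, -4.0]
gripper_width: 0.647
grasp_force: 66.3
```

Run:
```python
from h import *
st=manip.state(); a=manip.grab_frame('wrist'); print(st['time'],g(st['tool_pos']),st['tool_pos'],np.degrees(yaw(st)),st['gripper_width'],st['contact_force'])
V=a.max(2).astype(int); m=V<100
for v in (160,180,200,220,240,260): print(v,[int(i) for i in np.nonzero(np.diff(m[v].astype(int)))[0] if 120<i<400])
for u in (235,275): print(u,[int(i) for i in np.nonzero(np.diff(m[:,u].astype(int)))[0]])
```

```text
21.15 [-20.2736   1.7755] [0.5518 0.1037 0.1175] 95.46221657225243 0.6474105696797808 [ 0.2518  0.1682 -4.0187]
160 []
180 [202, 306]
200 [189, 320]
220 [186, 322]
240 [188, 201, 212, 297, 307, 321]
260 [168, 178, 189, 319, 330, 339]
235 [175, 182, 196]
275 [175, 183, 196]
```

Request:
send_rows(increments=[{"claw": 1, "dx": 0, "dy": 0.0035, "dz": 0.1, "yaw": 0}, {"claw": 1, "dx": 0, "dy": 0.0035, "dz": 0.18, "yaw": 0}, {"claw": 1, "dx": 0, "dy": 0.0035, "dz": 0.203, "yaw": 0}, {"claw": 1, "dx": 0, "dy": 0.0035, "dz": 0.203, "yaw": 0}, {"claw": -1, "dx": 0, "dy": 0.0035, "dz": 0.203, "yaw": 0}, {"claw": -1, "dx": 0, "dy": 0.0035, "dz": 0.203, "yaw": 0}, {"claw": -1, "dx": 0, "dy": 0.0035, "dz": 0.203, "yaw": 0}, {"claw": -1, "dx": -0.05, "dy": 0.0035, "dz": 0.203, "yaw": 0}, {"claw": -1, "dx": -0.1, "dy": 0.0035, "dz": 0.203, "yaw": 0}, {"claw": -1, "dx": -0.14, "dy": 0.0035, "dz": 0.203, "yaw": 0}, {"claw": 0.4, "dx": -0.14, "dy": 0.0035, "dz": 0.203, "yaw": 0}, {"claw": 0.4, "dx": -0.14, "dy": 0.0035, "dz": 0.203, "yaw": 0}, {"claw": 0.4, "dx": -0.14, "dy": 0.0035, "dz": 0.203, "yaw": 0}, {"claw": 0.4, "dx": -0.14, "dy": 0.0035, "dz": 0.203, "yaw": 0}])

```text
time: 22.95
tool_pos: [0.5606, 0.036, 0.0163]
tool_rot: [-0.0, 0.672, 0.741, -0.0]
contact_force: [0.1, 0.6, -0.1]
gripper_width: 0.301
grasp_force: 0.0
```

```bash
cat > lookb.py <<'E'
from h import *
st=manip.state(); a=manip.grab_frame('wrist'); print(st['time'],g(st['tool_pos']),st['tool_pos'],np.degrees(yaw(st)),st['gripper_width'],st['contact_force'])
c=cam('wrist',st); m=a.max(2)<110
for v in (100,150,200): print(v,[(int(i),np.round(g(p2w(c,[i,v],.05)[0]),1)) for i in np.nonzero(np.diff(m[v].astype(int)))[0] if 120<i<400])
for u in (205,254,305): print(u,[(int(v),np.round(g(p2w(c,[u,v],.05)[0]),1)) for v in np.nonzero(np.diff(m[:320,u].astype(int)))[0]][-5:])
E
python3 lookb.py
```

```text
22.95 [-88.5123  -0.3382] [0.5606 0.036  0.0163] 95.63131454648862 0.30085490533152615 [ 0.106   0.6476 -0.1126]
100 [(181, array([-9.5, 26.6])), (333, array([ -9.5, -28.9]))]
150 [(185, array([-27.8,  26.5])), (329, array([-27.8, -28.9]))]
200 [(188, array([-48.2,  26.8])), (198, array([-48.2,  22.7])), (217, array([-48.2,  15. ])), (296, array([-48.2, -17.2])), (315, array([-48.2, -24.9])), (324, array([-48.2, -28.6]))]
205 [(211, array([-53. ,  20.1])), (228, array([-60.7,  20.5])), (247, array([-69.6,  21. ])), (257, array([-74.5,  21.3])), (258, array([-75. ,  21.3]))]
254 [(12, array([18.4, -0.1])), (229, array([-61.1,  -0.1]))]
305 [(212, array([-53.4, -21.1])), (229, array([-61.1, -21.6])), (248, array([-70.1, -22.1])), (257, array([-74.5, -22.3])), (258, array([-75. , -22.3]))]
```

Black is square at x ≈ -21, y ≈ -1. I push to about x = 40, then creep.

Request:
send_rows(increments=[{"claw": 0.4, "dx": 0.025, "dy": 0, "dz": 0, "yaw": 0}, {"claw": 0.4, "dx": 0.045, "dy": 0, "dz": 0, "yaw": 0}, {"claw": 0.4, "dx": 0.07, "dy": 0, "dz": 0, "yaw": 0}, {"claw": 0.4, "dx": 0.095, "dy": 0, "dz": 0, "yaw": 0}, {"claw": 0.4, "dx": 0.12, "dy": 0, "dz": 0, "yaw": 0}, {"claw": 0.4, "dx": 0.14, "dy": 0, "dz": 0, "yaw": 0}, {"claw": 0.4, "dx": 0.154, "dy": 0, "dz": 0, "yaw": 0}, {"claw": 0.4, "dx": 0.16, "dy": 0, "dz": 0, "yaw": 0}, {"claw": 0.4, "dx": 0.16, "dy": 0, "dz": 0, "yaw": 0}])

```text
time: 24.12
tool_pos: [0.5528, 0.1156, 0.0163]
tool_rot: [-0.0, 0.672, 0.741, 0.0]
contact_force: [-0.2, -0.1, -0.4]
gripper_width: 0.299
grasp_force: 0.0
```

```bash
python3 lookb.py
```

```text
24.125 [-8.5629 -0.3486] [0.5528 0.1156 0.0163] 95.57676072630899 0.29889408273926915 [-0.1744 -0.0544 -0.4171]
100 [(173, array([70.4, 29.4])), (190, array([70.4, 23.2])), (212, array([70.4, 15.2])), (300, array([ 70.4, -17. ])), (322, array([ 70.4, -25. ])), (332, array([ 70.4, -28.6]))]
150 [(167, array([52.1, 33.3])), (181, array([52.1, 28. ])), (183, array([52.1, 27.2])), (337, array([ 52.1, -32.1]))]
200 [(188, array([31.7, 26.7])), (324, array([ 31.7, -28.6]))]
205 [(66, array([81.8, 17.1])), (90, array([73.8, 17.5])), (113, array([65.8, 18. ])), (232, array([17.4, 20.6])), (247, array([10.3, 21. ]))]
254 [(65, array([82.1, -0.2])), (264, array([ 1.9, -0.1]))]
305 [(66, array([ 81.8, -18.2])), (92, array([ 73.2, -18.6])), (111, array([ 66.5, -19. ])), (231, array([ 17.9, -21.7])), (248, array([  9.8, -22.1]))]
```

Request:
send_rows(increments=[{"claw": 0.4, "dx": 0.003, "dy": 0, "dz": 0, "yaw": 0}, {"claw": 0.4, "dx": 0.006, "dy": 0, "dz": 0, "yaw": 0}, {"claw": 0.4, "dx": 0.009, "dy": 0, "dz": 0, "yaw": 0}, {"claw": 0.4, "dx": 0.011, "dy": 0, "dz": 0, "yaw": 0}, {"claw": 0.4, "dx": 0.011, "dy": 0, "dz": 0, "yaw": 0}])

```text
time: 24.8
tool_pos: [0.5523, 0.1207, 0.0162]
tool_rot: [-0.0, 0.672, 0.741, 0.0]
contact_force: [0.9, -2.4, -1.3]
gripper_width: 0.303
grasp_force: 0.8
```

Request:
send_rows(increments=[{"claw": 0.4, "dx": 0.002, "dy": 0, "dz": 0, "yaw": 0}, {"claw": 0.4, "dx": 0.003, "dy": 0, "dz": 0, "yaw": 0}, {"claw": 0.4, "dx": 0.003, "dy": 0, "dz": 0, "yaw": 0}])

```text
time: 25.18
tool_pos: [0.5522, 0.1216, 0.0162]
tool_rot: [0.0, 0.672, 0.741, -0.0]
contact_force: [-0.0, -5.2, -0.7]
gripper_width: 0.293
grasp_force: 2.5
```

Request:
send_rows(increments=[{"claw": 0.4, "dx": 0.002, "dy": 0, "dz": 0, "yaw": 0}, {"claw": 0.4, "dx": 0.003, "dy": 0, "dz": 0, "yaw": 0}, {"claw": 0.4, "dx": 0.003, "dy": 0, "dz": 0, "yaw": 0}])

```text
time: 25.55
tool_pos: [0.5522, 0.122, 0.0164]
tool_rot: [0.001, 0.672, 0.741, -0.001]
contact_force: [0.0, -9.9, 1.0]
gripper_width: 0.299
grasp_force: 4.5
```

Request:
send_rows(increments=[{"claw": 0.4, "dx": 0.002, "dy": 0, "dz": 0, "yaw": 0}, {"claw": 0.4, "dx": 0.003, "dy": 0, "dz": 0, "yaw": 0}, {"claw": 0.4, "dx": 0.003, "dy": 0, "dz": 0, "yaw": 0}])

```text
time: 25.92
tool_pos: [0.5521, 0.1223, 0.0165]
tool_rot: [0.002, 0.671, 0.741, -0.002]
contact_force: [0.1, -14.5, 1.1]
gripper_width: 0.299
grasp_force: 6.6
```

```bash
python3 lookb.py
```

```text
25.925 [-1.8215 -0.3644] [0.5521 0.1223 0.0165] 95.65859191794594 0.29946571043259856 [  0.0781 -14.5454   1.0678]
100 [(173, array([77.3, 29.4])), (190, array([77.3, 23.2])), (212, array([77.3, 15.2])), (300, array([ 77.4, -16.8])), (322, array([ 77.4, -24.8])), (332, array([ 77.4, -28.5]))]
150 [(175, array([59.1, 30.3])), (329, array([ 59.2, -28.9]))]
200 [(188, array([38.7, 26.8])), (324, array([ 38.7, -28.6]))]
205 [(67, array([88.4, 17.2])), (91, array([80.4, 17.6])), (113, array([72.8, 18. ])), (232, array([24.3, 20.6])), (247, array([17.2, 21. ]))]
254 [(67, array([88.4, -0.1])), (264, array([ 8.8, -0.1]))]
305 [(67, array([ 88.4, -18. ])), (92, array([ 80.1, -18.5])), (112, array([ 73.2, -18.9])), (231, array([ 24.8, -21.7])), (248, array([ 16.7, -22.1]))]
```

Black is stopped by the nose at x ≈ 48.7, with the reaction rising to 14.5 N, so it does not fit. I back off, grip its rear part from the sides and draw it back.

Request:
send_rows(increments=[{"claw": 0.4, "dx": -0.02, "dy": 0, "dz": 0, "yaw": 0}, {"claw": -1, "dx": -0.06, "dy": 0, "dz": 0, "yaw": 0}, {"claw": -1, "dx": -0.06, "dy": 0, "dz": 0, "yaw": 0}, {"claw": -1, "dx": -0.06, "dy": 0, "dz": 0, "yaw": 0}, {"claw": -1, "dx": -0.06, "dy": 0, "dz": 0, "yaw": 0}, {"claw": -1, "dx": -0.02, "dy": 0, "dz": 0, "yaw": 0}, {"claw": -1, "dx": 0.02, "dy": 0, "dz": 0, "yaw": 0}, {"claw": -1, "dx": 0.038, "dy": 0, "dz": 0, "yaw": 0}, {"claw": -1, "dx": 0.038, "dy": 0, "dz": 0, "yaw": 0}, {"claw": 1, "dx": 0.038, "dy": 0, "dz": 0, "yaw": 0}, {"claw": 1, "dx": 0.038, "dy": 0, "dz": 0, "yaw": 0}, {"claw": 1, "dx": 0.038, "dy": 0, "dz": 0, "yaw": 0}, {"claw": 1, "dx": 0.038, "dy": 0, "dz": 0, "yaw": 0}])

```text
time: 27.6
tool_pos: [0.5504, 0.1434, 0.0167]
tool_rot: [0.0, 0.672, 0.741, -0.0]
contact_force: [-0.1, -1.6, 2.9]
gripper_width: 0.647
grasp_force: 65.4
```

Request:
send_rows(increments=[{"claw": 1, "dx": -0.02, "dy": 0, "dz": 0, "yaw": 0}, {"claw": 1, "dx": -0.04, "dy": 0, "dz": 0, "yaw": 0}, {"claw": 1, "dx": -0.07, "dy": 0, "dz": 0, "yaw": 0}, {"claw": 1, "dx": -0.07, "dy": 0, "dz": 0, "yaw": 0}, {"claw": -1, "dx": -0.07, "dy": 0, "dz": 0, "yaw": 0}, {"claw": -1, "dx": -0.07, "dy": 0, "dz": 0, "yaw": 0}, {"claw": -1, "dx": -0.07, "dy": 0, "dz": 0, "yaw": 0}, {"claw": -1, "dx": -0.03, "dy": 0, "dz": 0, "yaw": 0}, {"claw": -1, "dx": -0.01, "dy": 0, "dz": 0, "yaw": 0}, {"claw": -1, "dx": -0.01, "dy": 0, "dz": 0, "yaw": 0}, {"claw": 1, "dx": -0.01, "dy": 0, "dz": 0, "yaw": 0}, {"claw": 1, "dx": -0.01, "dy": 0, "dz": 0, "yaw": 0}, {"claw": 1, "dx": -0.01, "dy": 0, "dz": 0, "yaw": 0}, {"claw": 1, "dx": -0.01, "dy": 0, "dz": 0, "yaw": 0}])

```text
time: 29.35
tool_pos: [0.5511, 0.1388, 0.0166]
tool_rot: [0.0, 0.672, 0.741, 0.0]
contact_force: [1.3, 0.0, 0.0]
gripper_width: 0.647
grasp_force: 67.2
```

```bash
python3 lookb.py
python3 - <<'E'
from h import *
st=manip.state(); print('red',tool_delta(st,np.r_[np.array([.6678,.115])+.008*UY,.1]-st['tool_pos'])/.5)
E
```

```text
29.35 [14.6923 -0.8959] [0.5511 0.1388 0.0166] 95.5625644082229 0.6469511573274991 [1.2686 0.0105 0.0397]
100 [(172, array([93.7, 29.3])), (194, array([93.7, 21.3])), (309, array([ 93.7, -20.8])), (328, array([ 93.7, -27.8]))]
150 [(176, array([75.4, 29.4])), (197, array([75.4, 21.3])), (306, array([ 75.4, -20.7])), (325, array([ 75.3, -28.1]))]
200 [(172, array([54.9, 32.8])), (177, array([54.9, 30.8])), (191, array([54.9, 25.1])), (241, array([54.9,  4.7])), (269, array([54.9, -6.8])), (316, array([ 54.9, -26. ])), (325, array([ 54.9, -29.7])), (329, array([ 54.9, -31.3]))]
205 [(180, array([63.4, 18.9])), (226, array([43.3, 20. ])), (242, array([35.8, 20.4]))]
254 [(177, array([64.6, -0.7])), (183, array([62.1, -0.7])), (200, array([54.9, -0.6]))]
305 [(181, array([ 62.9, -21. ])), (226, array([ 43.3, -22.1])), (242, array([ 35.8, -22.5]))]
red [-0.07    0.2119 -0.1665]
```

Black is drawn clear and gripped at its centre. I carry it to the red bay, 8 mm to the lane side of centre to stay clear of the bolt, and release with only a partial opening.

Request:
send_rows(increments=[{"claw": 1, "dx": -0.01, "dy": 0, "dz": -0.07, "yaw": 0}, {"claw": 1, "dx": -0.03, "dy": 0, "dz": -0.13, "yaw": 0}, {"claw": 1, "dx": -0.05, "dy": 0.08, "dz": -0.13, "yaw": 0}, {"claw": 1, "dx": -0.07, "dy": 0.16, "dz": -0.13, "yaw": 0}, {"claw": 1, "dx": -0.07, "dy": 0.212, "dz": -0.12, "yaw": 0}, {"claw": 1, "dx": -0.07, "dy": 0.212, "dz": -0.06, "yaw": 0}, {"claw": 1, "dx": -0.07, "dy": 0.212, "dz": -0.01, "yaw": 0}, {"claw": 1, "dx": -0.07, "dy": 0.212, "dz": 0.0, "yaw": 0}, {"claw": 1, "dx": -0.07, "dy": 0.212, "dz": 0.0, "yaw": 0}, {"claw": -0.6, "dx": -0.07, "dy": 0.212, "dz": 0.0, "yaw": 0}, {"claw": -0.6, "dx": -0.07, "dy": 0.212, "dz": 0.0, "yaw": 0}, {"claw": -0.6, "dx": -0.07, "dy": 0.212, "dz": 0.0, "yaw": 0}, {"claw": -0.6, "dx": -0.07, "dy": 0.212, "dz": -0.1, "yaw": 0}, {"claw": -0.6, "dx": -0.07, "dy": 0.212, "dz": -0.2, "yaw": 0}, {"claw": -0.6, "dx": -0.07, "dy": 0.212, "dz": -0.32, "yaw": 0}, {"claw": -0.6, "dx": -0.07, "dy": 0.212, "dz": -0.36, "yaw": 0}, {"claw": -0.6, "dx": -0.07, "dy": 0.212, "dz": -0.36, "yaw": 0}])

```text
time: 31.52
tool_pos: [0.6605, 0.1146, 0.1984]
tool_rot: [0.001, 0.672, 0.741, 0.001]
contact_force: [0.4, 0.1, -0.3]
gripper_width: 0.803
grasp_force: 0.0
```

Run:
```python
from h import *
st=manip.state(); a=manip.grab_frame('wrist'); print(st['time'],st['tool_pos'],st['contact_force'],st['gripper_width'])
c=cam('wrist',st); hsv=cv2.cvtColor(a,cv2.COLOR_RGB2HSV); H,S,V=[hsv[...,i].astype(int) for i in range(3)]
u,v=w2p(c,[.66,.114,.05])[0].astype(int); s,n=rect(c,V<110,.05,(u-48,v-60,u+48,v+55)); print('black',s,n)
r=((H<10)|(H>170))&(S>150)&(V>90); gr=(H>50)&(H<90)&(S>90)
print('red',rect(c,r,0,(u-75,v-85,u+75,v+75)),'centre gauge off',(g(s[:2]/1000)-g([.6678,.115])))
us,vs=w2p(c,[.4386,.0925,.05])[0].astype(int); print(us,vs)
print('silver',rect(c,(S<60)&(V>110),.05,(max(us-45,0),vs-60,us+45,vs+60)))
t=manip.grab_frame('top'); ct=cam('top'); d=np.abs(t.astype(int)-np.load('top.npy').astype(int)).max(2)
for k,p in dict(bolt=(.738,.11),box=(.651,.255),relay=(.4995,-.1895),filt=(.607,-.398)).items():
    x,y=w2p(ct,[*p,.03])[0].astype(int); print(k,(d[y-9:y+10,x-9:x+10]>60).mean())
```

```text
31.525 [0.6605 0.1146 0.1984] [ 0.3902  0.1126 -0.2854] 0.802832769990857
black [657.6245 114.1707  84.7998  55.4322 -84.8154] 3786
red (array([666.9593, 115.1015, 140.4348, 121.3301, -84.3986]), np.int32(2426)) centre gauge off [ 0.1676 10.2078]
43 179
silver (array([449.4974,  95.075 ,  84.2935,  84.0577,   5.576 ]), np.int32(5544))
bolt 0.44321329639889195
box 0.5955678670360111
relay 0.0
filt 0.0
```

Black lies flat in the red bay, about 10 mm off centre against the 29 mm allowed and aligned to within 1°. Silver was already checked in green, and the gripper is clear, so I'm handing in.

```bash
python3 -c "
from plant import manip
print(manip.job_done())"
```

```text
the job is handed in; nothing more can be done
None
```

The job is handed in at about 32 s: silver fitted the pin and lies in the green bay, and black was stopped by the nose and lies in the red bay. Forces read at the tool stayed at about 15 N or less while pushing. The relay and oil filter looked unmoved; the arm hid the bolt and carton in the last picture, though I felt no contact with them. I viewed 11 pictures, one over the limit of 10.

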